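# Seat the plaster mould and start the clamp with both buttons

## Robot

A 6-joint arm with a two-finger parallel gripper is mounted at the origin on the work surface. World frame = base frame: x ahead of the robot, y to its left, z up, the work surface at z = 0. Lengths are in mm, angles in rad, forces in N, time in s.
With the tool pointing down it reaches from about 250 to 800 mm from the base axis. Payload 3.9 kg.
Tool frame: the origin (TCP) lies at the very end of the fingers, on their centre line; the grasp point (between the pads) lies 19 mm behind it; z points along the fingers, y is the line along which they close (so a half turn about z gives the same grasp; the last joint's range is limited). The gripper opens to 85 mm and grips with 20 to 120 N. Pads are 22 mm wide; open, the fingers measure 114 mm over their backs; the gripper's body (76 mm by 85 mm) begins 54 mm behind the grasp point. The pads swing forward as they close: fully open they stand 13 mm farther back than shut.
Start: joints at [1.17, 0.26, -0.138, 1.173, 0, 1.571], TCP at [204.826, 483.385, 231.304] pointing down, gripper open.
Joint ranges: [-2.78, 2.78], [-0.83, 1.72], [-1.28, 1.37], [-1.9, 2.12], [-1.57, 1.48], [-3.14, 3.14]. Speed limits (rad/s): [2.57, 2.57, 3.14, 3.14, 3.14, 3.14].

## Interface

Orientations are given as a unit quaternion [x, y, z, w].
In Python, from workcell import observe, capture, camera_model, finish_job, finder gives the robot as it stands.
- The arm moves only by the tool send_rows, never from a script. Its argument "commands" is one flat list of numbers, 7 for each row, row after row: the shift along the tool's x, y, z in m, then the turn, a rotation vector about the tool's x, y, z in degrees, then the finger opening in m, from 0 to 0.0854. A call has 1 to 10 rows; each row is the pose to reach, as a shift and turn from the pose commanded when the call began, along the tool's axes at that moment; what a row does not reach only later rows make up. A row lasts 1/10 s, in which the tool goes at most 50 mm and 8.59 degrees, less where a joint would pass 70% of its speed; a pose out of reach is approached as far as the arm can. A call with a gripper value outside its range is refused whole. The fingers move at their own pace and stop on an object; the grip force is fixed at half the most. Time passes only in rows, so rows that repeat a pose let the fingers close. It gives the time, the measured TCP pose, the force, the opening and the grip force at its end, in the units of the state.
- observe(): the state, without advancing time (a new reading comes with each control period).
- capture(name): name is "scene" or "top" or "wrist"; returns (picture, depth): 384x512x3 uint8, red, green, blue; 384x512 float32, mm along the optical axis (not along the pixel's ray), 0 where there is no reading.
- camera_model(name): a dict with "intrinsics" (3x3 intrinsics, pixels), "xyz" and "rotation" of the camera in the world. Camera axes: x right, y down, z forward; pixel columns grow to the right and rows downward; lengths in mm; the calibration is good to about 2 mm. A picture is of the moment at which its call begins: read the wrist's pose just before it. camera_model takes no time and is no camera call; for the wrist camera it gives the pose at the moment of the call.
- finish_job(): hands the job in; it is judged then, once.
Trained networks look in the newest picture that a camera, given by its name, has taken for a name from the list of things; names that differ only in an ending like _2 or _b are one class to them, and where a whole thing is asked for, a point or a joint stands for the part that bears it (a point fixed in the world has none). Each returns a list of dicts, best first, with "confidence" (0 to 1); they miss things now and then, are a little off and sometimes report something else, mostly with a low value. They report only what shows in the picture. A call takes as long as a camera call. They do not tell look-alikes from the thing itself.
- finder.recognise(camera, target): "extent" ([left, top, width, height] in pixels, round what is visible of it).
- finder.spot_point(camera, target): "pixel" ([column, row] in pixels: a listed point, or the origin of a listed thing).
The state is a dict: "time_s": time; "joint_pos": joint angles; "qd": joint speeds; "tau": joint torques, N m; "ee_pos": TCP position; "ee_rot": TCP orientation; "contact_force": force on the tool from outside, world axes, zero at the start; "ft_torque": the same for the moment, N m; "opening": finger opening in mm; "grasp_force": force on a finger pad.
Only numpy, scipy, OpenCV 4.12 (cv2) and the standard library are available. Lean on these libraries where they do the work, as an engineer would, in place of code of your own. Each camera call takes 0.05 s, during which the arm holds its last target. There are 200 camera calls.

## Task

Push the strapped plaster mould along its cradle until it is fully home against the stop; slide it only, do not lift it. Then press the two large start buttons together, one fingertip on each, hold both fully down for three seconds, and let go so that both spring back up. Do not press the small button, and leave everything else on the bench alone.

Things in the scene. Friction and masses are not known exactly. Their poses are not given: they have to be found in the camera images.
- cradle: Mould cradle: low steel tray fixed to the bench, 210 mm (x) by 112 mm (y), turned up to 0.4 rad. Origin: centre of its underside, on the bench; z up; +x runs along the tray, away from the robot, to the stop. Floor 10 mm thick. Guide rails along both sides, 12 mm thick, tops 26 mm above the bench, 88 mm clear between them. The -x end is open. It may stand left or right of the start box.
- cradle_stop (a point): Middle of the inner face of the dark steel stop across the cradle's +x end, at floor level: 87 mm along +x from the cradle's origin, 10 mm above the bench. The stop is 112 mm wide and 50 mm high above the bench. Axes as the cradle's.
- mould: Loose plaster block with two black straps, 70 mm (x) by 80 mm (y), 56 mm tall, 0.3 to 0.5 kg. Origin: centre of its underside, on the cradle's floor between the rails (4 mm play each side), square with the cradle; its far face starts 30 to 65 mm short of the stop. Slides along +x under 3 to 8 N. Fully home, touching the stop, its origin is at x = +52 mm in the cradle's frame.
- station: Start box: grey metal box fixed to the bench, 130 mm (x) by 160 mm (y), 60 mm tall, turned up to 0.4 rad. Origin: centre of its underside, z up. On top: two large start buttons at x = +25, y = +30 and -30 mm. Nearer the robot, at x = -40 mm: a small push button (y = +35; not to be pressed), a clear lamp 6 mm high (y = 0) and a fixed selector 15 mm high (y = -35).
- station_pair (a point): Point midway between the two large start buttons, level with their tops when up (84 mm above the bench); button centres lie 30 mm from it along the box's +y and -y. Axes as the box's. Does not move.
- start_left_top (a point): Centre of the top face of the large start button on the box's +y side: white cap, 28 mm across, top 84 mm above the bench when up, in a black collar 44 mm across whose top is 72 mm above the bench. The point moves down with the cap.
- start_right_top (a point): The same for the equal large start button on the box's -y side.
- start_left (a joint): How far the +y start button is pressed, m: 0 up, 0.008 fully down. Spring: begins to move at 1.2 N, fully down at 4 N; springs back by itself.
- start_right (a joint): The same for the -y start button.
- small_button (a joint): How far the small button (white cap 16 mm across, top 81 mm above the bench, travel 5 mm) is pressed, m. Leave at 0.
- kiln_post: Bystander: upright terracotta kiln post, a 38 mm cylinder 65 mm tall. Origin at its underside. Leave alone.
- glaze_cup: Bystander: white ceramic cup, 60 mm across and 62 mm tall. Origin at its underside. Leave alone.
- glaze_jar: Bystander: amber glass jar, 56 mm across and 70 mm tall. Origin at its underside. Leave alone.
- throwing_cone: Bystander: white waisted ceramic pawn-like weight, 56 mm across and 55 mm tall. Origin at its underside. Leave alone.
- test_bowl: Bystander: blue ceramic bowl, 90 mm across and 40 mm tall. Origin at its underside. Leave alone.
- brush: Bystander: glaze brush lying flat, along its own x axis. Origin at its underside. Leave alone.
There are look-alikes about, which are no part of the job. What is shaped like the mould but red or turquoise is not meant.

How it is judged (in metres and radians):
On the way, in this order (a step that is already met when the one before it is completed fails the run):
1. the mould is pushed home against the stop (x of mould in the frame of cradle above 0.048 m), for 0.2 s.
2. both large start buttons are held down together for more than two seconds (value of joint each of start_left, start_right above 0.006 m and x of mould in the frame of cradle above 0.048 m), for 2.2 s.
At the end, for the whole second after the job is handed in: The mould stands flat in the cradle, at rest, within 4 mm of touching the stop; both start buttons have been held down together (each past 6 of its 8 mm) for at least 2.2 s on end and are up again (less than 2 mm down); the small button is up (x of mould in the frame of cradle above 0.048 m and z of mould in the frame of cradle between 0.007 and 0.013 m and angle between mould's own z axis and vertical below 0.1 rad and linear speed of mould below 0.01 m/s and value of joint each of start_left, start_right, small_button below 0.002 m).
It fails at once if the mould is lifted or tipped instead of pushed (z of mould in the frame of cradle above 0.02 m or angle between mould's own z axis and vertical above 0.25 rad).
It fails at once if a start button is pressed before the mould is home (value of joint any of start_left, start_right above 0.004 m and x of mould in the frame of cradle below 0.044 m).
It fails at once if one start button is pressed alone ((value of joint start_left above 0.006 m and value of joint start_right below 0.001 m) or (value of joint start_right above 0.006 m and value of joint start_left below 0.001 m)).
It fails at once if the small button is pressed (value of joint small_button above 0.003 m).
It fails at once if one of the other things on the bench is knocked over, lifted or shoved more than 30 mm (distance of any of kiln_post, glaze_cup, glaze_jar, throwing_cone, test_bowl, brush from where it was at the start of the episode above 0.03 m or angle between any of kiln_post, glaze_cup, glaze_jar, throwing_cone, test_bowl's own z axis and vertical above 0.5 rad).
It also fails if it takes over 64 s, if anything falls off the work surface, if the arm or the gripper's body presses on something with over 40 N, if the wrist force passes 120 N, or if a joint passes its speed limit or range.

## Working session

There is one attempt and no reset: what is moved stays moved. The work goes in short steps, Python scripts to look and compute and a tool call to move; the robot and the scene stay as the last step left them, time stands still between calls to the robot, and variables do not carry over. Pictures are saved under pics/ and viewed, at most 10 in all, crops included, and the job is handed in when it is done.

Besides the shell and the picture viewer there is one more tool, called after "Call:" as a command line: name --argument value ..., lists and objects as JSON in quotes. send_rows: Moves the arm, as the interface text tells. Its arguments: {"type":"object","properties":{"commands":{"type":"array","items":{"type":"number"}}},"required":["commands"]}

```bash
mkdir -p pics; ls; python3 - <<'E'
from workcell import *
import cv2,numpy as np
s=observe();print(s['time_s'],s['ee_pos'],s['ee_rot'],s['opening'])
for c in ['top','scene']:
    p,d=capture(c);cv2.imwrite(f'pics/{c}0.png',p[:,:,::-1]);np.save(f'pics/{c}d.npy',d)
    m=camera_model(c);print(c,np.round(m['intrinsics'],1).tolist(),np.round(m['xyz']),np.round(m['rotation'],3).tolist())
    for t in ['cradle','mould','station','small_button']:
        print(t,[(np.round(r['extent']).tolist(),round(r['confidence'],2)) for r in finder.recognise(c,t)][:4])
    for t in ['cradle','cradle_stop','mould','station','station_pair','start_left_top','start_right_top']:
        print(t,[(np.round(r['pixel'],1).tolist(),round(r['confidence'],2)) for r in finder.spot_point(c,t)][:4])
E
```

```text
pics
0.0 [204.55722778 482.74863627 230.45346347] [ 1.99057200e-01  9.79987371e-01 -9.74359268e-04 -1.87102586e-04] 85.33107229108101
top [[363.0, 0.0, 256.8], [0.0, 363.0, 199.2], [0.0, 0.0, 1.0]] [ 462.   14. 1131.] [-0.699, 0.713, -0.048, 0.033]
cradle [([296.0, 163.0, 59.0, 79.0], 0.64)]
mould [([288.0, 259.0, 29.0, 31.0], 0.69), ([313.0, 190.0, 26.0, 26.0], 0.66), ([346.0, 124.0, 36.0, 31.0], 0.66), ([172.0, 176.0, 59.0, 52.0], 0.45)]
station [([171.0, 177.0, 57.0, 50.0], 0.88), ([295.0, 162.0, 60.0, 82.0], 0.7)]
small_button []
cradle [([323.3, 203.3], 0.6)]
cradle_stop [([333.2, 171.5], 0.86), ([205.9, 189.4], 0.58), ([379.5, 188.9], 0.53)]
mould [([361.3, 139.8], 0.9), ([328.0, 204.4], 0.84), ([301.0, 272.3], 0.79)]
station [([200.5, 202.1], 0.74)]
station_pair [([195.0, 191.6], 0.69), ([372.9, 257.9], 0.64)]
start_left_top [([185.1, 191.2], 0.58), ([329.7, 170.8], 0.28)]
start_right_top [([207.2, 190.7], 0.38)]
scene [[439.7, 0.0, 243.7], [0.0, 439.7, 194.6], [0.0, 0.0, 1.0]] [1530. -232.  829.] [0.693, 0.564, -0.28, -0.352]
cradle [([144.0, 208.0, 58.0, 51.0], 0.69), ([316.0, 197.0, 8.0, 7.0], 0.32)]
mould [([177.0, 165.0, 27.0, 29.0], 0.81), ([271.0, 185.0, 71.0, 51.0], 0.71), ([160.0, 207.0, 33.0, 31.0], 0.7), ([133.0, 265.0, 12.0, 17.0], 0.61)]
station [([274.0, 183.0, 70.0, 52.0], 0.76), ([379.0, 193.0, 18.0, 28.0], 0.71)]
small_button [([101.0, 233.0, 21.0, 21.0], 0.42)]
cradle [([175.8, 233.1], 0.77)]
cradle_stop [([167.8, 258.2], 0.81)]
mould [([177.9, 229.2], 0.83), ([191.4, 188.7], 0.82)]
station [([303.2, 214.4], 0.84)]
station_pair [([311.8, 202.1], 0.78)]
start_left_top [([320.3, 199.7], 0.58)]
start_right_top [([322.7, 197.2], 0.69), ([300.4, 204.8], 0.66)]
```

```bash
python3 - <<'E'
import cv2
p=cv2.imread('pics/top0.png')
cv2.imwrite('pics/topc.png',cv2.resize(p[100:310,140:420],(800,600),interpolation=cv2.INTER_CUBIC))
E
```

```text
(no output)
```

View pics/topc.png

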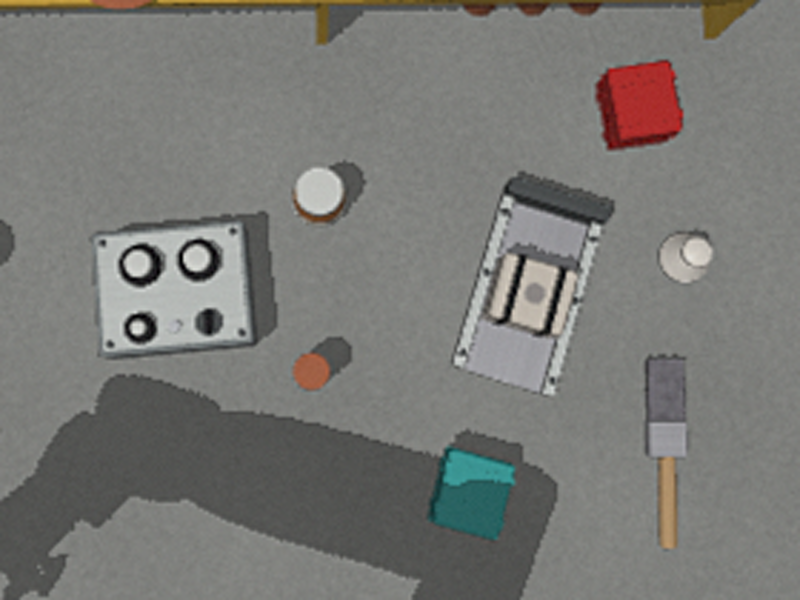

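View pics/top0.png

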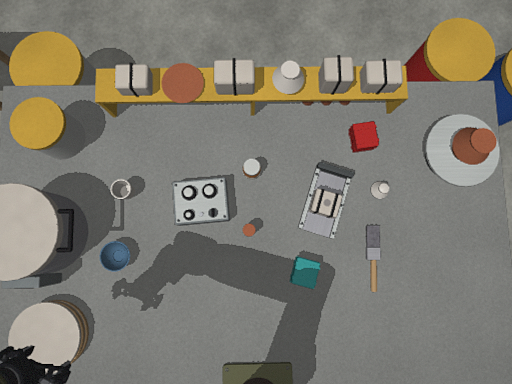

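The mould candidates are red (364,138), turquoise (306,272) and plaster with black straps (327,203). Only the plaster one lies in the cradle, so that is the mould. The start box has its white caps at (189,192) and (210,191), and the small button at (189,215).

```bash
cat > h.py <<'E'
import numpy as np
from workcell import *
from scipy.spatial.transform import Rotation as R
def proj(m,px,z):
    r=R.from_quat(m['rotation']).as_matrix() if np.size(m['rotation'])==4 else np.array(m['rotation'])
    v=r@np.linalg.inv(m['intrinsics'])@np.array([px[0],px[1],1.])
    c=np.array(m['xyz']); return c+v*(z-c[2])/v[2]
def pix(m,P):
    r=R.from_quat(m['rotation']).as_matrix(); q=np.array(m['intrinsics'])@(r.T@(np.array(P)-m['xyz'])); return q[:2]/q[2]
E
python3 - <<'E'
from h import *
m=camera_model('top')
f=lambda x,y:(140+x*.35,100+y*.35)
for n,p,z in [('L',(141,264),84),('R',(200,260),84),('small',(140,328),81),
 ('railLnear',(460,360),26),('railRnear',(552,388),26),('railLfar',(505,208),26),('railRfar',(597,232),26),('stopL',(507,190),50),('stopR',(610,218),50),
 ('mould',(535,294),66),('turq',(470,510),56),('turqtop',(480,455),56),('post',(312,371),65),('jar/cup',(319,191),62),('cone',(690,255),40),('red',(640,105),56)]:
    print(n,np.round(proj(m,f(*p),z)))
E
```

```text
L [606. 187.  84.]
R [609. 127.  84.]
small [541. 188.  81.]
railLnear [ 505. -142.   26.]
railRnear [ 473. -240.   26.]
railLfar [ 669. -197.   26.]
railRfar [ 640. -296.   26.]
stopL [ 683. -195.   50.]
stopR [ 651. -304.   50.]
mould [ 570. -217.   66.]
turq [ 351. -143.   56.]
turqtop [ 406. -156.   56.]
post [495.  15.  65.]
jar/cup [683.   5.  62.]
cone [ 612. -391.   40.]
red [ 773. -341.   56.]
```

```bash
cat >> h.py <<'E'
def delta(P,yaw):
    "yaw = world angle of tool y axis, tool down; prints shift (m, tool axes) and rotvec deg"
    s=observe(); Rt=R.from_quat(s['ee_rot'])
    y=np.array([np.cos(yaw),np.sin(yaw),0]); z=np.array([0,0,-1.]); x=np.cross(y,z)
    T=R.from_matrix(np.c_[x,y,z])
    print('t',s['time_s'],'pos',np.round(s['ee_pos'],1),'shift',np.round(Rt.inv().apply(np.array(P)-s['ee_pos'])/1000,4),'rot',np.round((Rt.inv()*T).as_rotvec(degrees=True),2))
E
python3 - <<'E'
from h import *
delta([510,-195,280],np.pi/2-.323)
E
```

```text
t 1.2 pos [204.8 483.4 231.3] shift [-0.5457 -0.5056 -0.0487] rot [ 0.   -0.   -4.46]
```

Call:
send_rows --commands '[-0.546,-0.506,-0.049,0,0,-4.46,0.03,-0.546,-0.506,-0.049,0,0,-4.46,0.03,-0.546,-0.506,-0.049,0,0,-4.46,0.03,-0.546,-0.506,-0.049,0,0,-4.46,0.03,-0.546,-0.506,-0.049,0,0,-4.46,0.03,-0.546,-0.506,-0.049,0,0,-4.46,0.03,-0.546,-0.506,-0.049,0,0,-4.46,0.03,-0.546,-0.506,-0.049,0,0,-4.46,0.03,-0.546,-0.506,-0.049,0,0,-4.46,0.03,-0.546,-0.506,-0.049,0,0,-4.46,0.03]'

```text
time_s: 2.2
ee_pos: [410.0, 26.4, 264.6]
ee_rot: [0.161, 0.987, 0.0, 0.001]
contact_force: [1.2, 1.2, 0.8]
opening: 29.9
grasp_force: 0.0
```

```bash
python3 - <<'E'
from h import *
delta([510,-195,280],np.pi/2-.323)
E
```

```text
t 2.2 pos [410.   26.4 264.6] shift [-0.1652 -0.1781 -0.0153] rot [ 0.04  0.06 -0.01]
```

Call:
send_rows --commands '[-0.165,-0.178,-0.015,0,0,0,0.03,-0.165,-0.178,-0.015,0,0,0,0.03,-0.165,-0.178,-0.015,0,0,0,0.03,-0.165,-0.178,-0.015,0,0,0,0.03,-0.165,-0.178,-0.015,0,0,0,0.03,-0.165,-0.178,-0.015,0,0,0,0.03,-0.165,-0.178,-0.015,0,0,0,0.03]'

```text
time_s: 2.9
ee_pos: [509.3, -193.5, 278.6]
ee_rot: [0.162, 0.987, 0.0, -0.001]
contact_force: [-0.9, -0.2, -0.0]
opening: 30.1
grasp_force: 0.0
```

```bash
python3 - <<'E'
from h import *
import cv2
m=camera_model('wrist');p,d=capture('wrist');np.save('pics/w1d.npy',d)
import pickle;pickle.dump(m,open('pics/w1.pkl','wb'))
cv2.imwrite('pics/w1.png',cv2.resize(p[:,:,::-1],(768,576),interpolation=cv2.INTER_CUBIC))
for n,z in [('cradle_stop',10),('mould',10),('cradle',0)]:
  for r in finder.spot_point('wrist',n)[:2]: print(n,np.round(r['pixel']),round(r['confidence'],2),np.round(proj(m,r['pixel'],z),1))
delta([510,-195,280],np.pi/2-.323)
E
```

```text
cradle_stop [252. 266.] 0.85 [ 662.2 -253.    10. ]
mould [256. 202.] 0.85 [ 570.2 -215.4   10. ]
mould [219. 340.] 0.75 [ 773.2 -345.8   10. ]
t 3.1 pos [ 508.8 -191.5  279.3] shift [-0.0022 -0.0029 -0.0007] rot [ 0.01 -0.03  0.09]
```

View pics/w1.png

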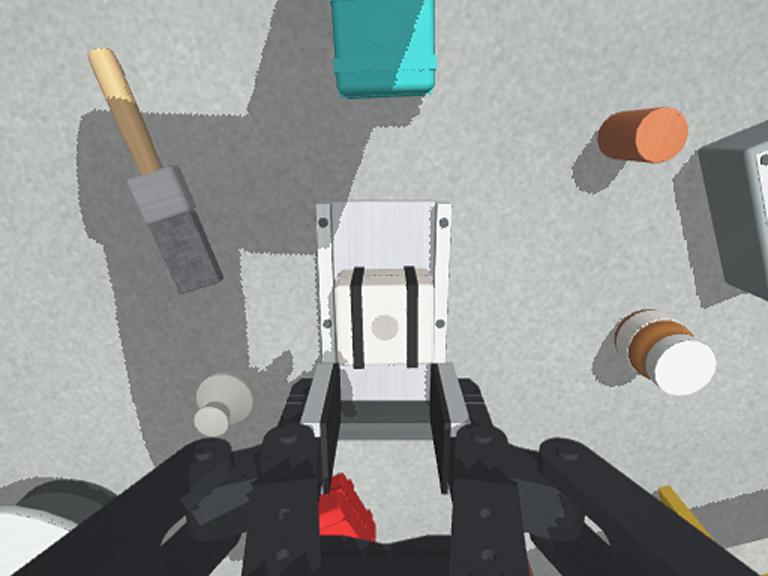

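The plaster mould with black straps sits in the tray, with its top's near edge around (384,283) in the 768-wide picture. The tray's open end runs (317,203)–(452,203), and the rails are upright in the image, so the tool is square with the cradle. The turquoise block is clear of the tray.

```bash
python3 - <<'E'
from h import *
import pickle
m=pickle.load(open('pics/w1.pkl','rb'));f=lambda x,y:(x/1.5,y/1.5)
for n,p,z in [('nL',(317,203),26),('nR',(452,203),26),('fL',(317,330),26),('fR',(452,330),26),('mtopnear1',(338,284),66),('mtopnear2',(432,284),66),('mtopfar1',(335,362),66),('mtopfar2',(434,362),66),('turq',(340,97),20),('turq',(430,97),20)]:
    print(n,np.round(proj(m,f(*p),z),1))
y=R.from_quat(observe()['ee_rot']).as_matrix()[:,1];print(np.arctan2(y[1],y[0])-np.pi/2)
E
```

```text
nL [ 464.6 -237.9   26. ]
nR [ 500.1 -132.6   26. ]
fL [ 570.  -278.7   26. ]
fR [ 608.7 -164.    26. ]
mtopnear1 [ 525.2 -238.1   66. ]
mtopnear2 [ 548.7 -168.5   66. ]
mtopfar1 [ 587.5 -263.9   66. ]
mtopfar2 [ 613.7 -186.5   66. ]
turq [ 394.  -192.2   20. ]
turq [ 416.5 -125.4   20. ]
-0.3214331617888999
```

```bash
python3 - <<'E'
from h import *
delta([505,-193,32],np.pi/2-.323)
E
```

```text
t 3.1 pos [ 508.8 -191.5  279.3] shift [ 0.0031 -0.0027  0.2473] rot [ 0.01 -0.03  0.09]
```

Call:
send_rows --commands '[0.005,0,0.05,0,0,0,0.03,0.005,0,0.1,0,0,0,0.03,0.005,0,0.15,0,0,0,0.03,0.005,0,0.19,0,0,0,0.03,0.005,0,0.22,0,0,0,0.03,0.005,0,0.24,0,0,0,0.03,0.005,0,0.247,0,0,0,0.03,0.005,0,0.247,0,0,0,0.03]'

```text
time_s: 3.9
ee_pos: [504.0, -190.1, 31.8]
ee_rot: [0.16, 0.987, 0.0, -0.001]
contact_force: [0.3, 1.3, 0.2]
opening: 30.1
grasp_force: 0.0
```

```bash
python3 - <<'E'
from h import *
u=np.array([np.cos(.323),-np.sin(.323),0])
delta(np.array([581.9,-218.8,32])+u*0,np.pi/2-.323)
E
```

```text
t 3.9 pos [ 504.  -190.1   31.8] shift [-0.083  -0.0025 -0.0003] rot [ 0.   -0.09  0.08]
```

Call:
send_rows --commands '[-0.01,-0.001,0,0,0,0,0.03,-0.018,-0.002,0,0,0,0,0.03,-0.024,-0.002,0,0,0,0,0.03,-0.03,-0.002,0,0,0,0,0.03,-0.036,-0.002,0,0,0,0,0.03,-0.042,-0.002,0,0,0,0,0.03,-0.048,-0.002,0,0,0,0,0.03,-0.054,-0.002,0,0,0,0,0.03,-0.06,-0.002,0,0,0,0,0.03,-0.066,-0.002,0,0,0,0,0.03]'

```text
time_s: 4.9
ee_pos: [567.1, -214.2, 32.1]
ee_rot: [0.161, 0.987, 0.0, -0.0]
contact_force: [-2.2, 0.7, 1.0]
opening: 30.2
grasp_force: 1.5
```

Call:
send_rows --commands '[-0.004,0,0,0,0,0,0.03,-0.008,0,0,0,0,0,0.03,-0.012,0,0,0,0,0,0.03,-0.015,0,0,0,0,0,0.03,-0.018,0,0,0,0,0,0.03]'

```text
time_s: 5.4
ee_pos: [583.9, -219.8, 32.1]
ee_rot: [0.161, 0.987, 0.0, -0.0]
contact_force: [-2.0, 2.0, 1.4]
opening: 29.8
grasp_force: 1.3
```

Call:
send_rows --commands '[-0.001,0,0,0,0,0,0.03,-0.002,0,0,0,0,0,0.03,-0.003,0,0,0,0,0,0.03]'

```text
time_s: 5.7
ee_pos: [586.5, -220.7, 32.1]
ee_rot: [0.161, 0.987, 0.0, -0.0]
contact_force: [-3.3, 0.9, 0.1]
opening: 30.0
grasp_force: 1.1
```

Not at the stop yet (force still only sliding friction), so I'm continuing in small steps.

Call:
send_rows --commands '[-0.001,0,0,0,0,0,0.03,-0.002,0,0,0,0,0,0.03,-0.003,0,0,0,0,0,0.03]'

```text
time_s: 6.0
ee_pos: [588.6, -221.4, 32.1]
ee_rot: [0.161, 0.987, 0.0, -0.001]
contact_force: [-4.9, 2.1, 3.1]
opening: 29.9
grasp_force: 2.9
```

Call:
send_rows --commands '[-0.001,0,0,0,0,0,0.03,-0.002,0,0,0,0,0,0.03]'

```text
time_s: 6.2
ee_pos: [588.6, -221.4, 32.1]
ee_rot: [0.161, 0.987, 0.0, -0.003]
contact_force: [-10.0, 3.7, 8.0]
opening: 30.4
grasp_force: 5.1
```

Call:
send_rows --commands '[-0.001,0,0,0,0,0,0.03,-0.001,0,0,0,0,0,0.03]'

```text
time_s: 6.4
ee_pos: [588.6, -221.3, 32.0]
ee_rot: [0.161, 0.987, 0.001, -0.003]
contact_force: [-10.9, 2.7, 7.4]
opening: 29.7
grasp_force: 5.3
```

Call:
send_rows --commands '[0.003,0,0,0,0,0,0.03,0.01,0,0,0,0,0,0.03,0.025,0,0,0,0,0,0.03,0.03,0,0,0,0,0,0.03,0.03,0,-0.05,0,0,0,0.03,0.03,0,-0.1,0,0,0,0.03,0.03,0,-0.15,0,0,0,0.03,0.03,0,-0.2,0,0,0,0.03,0.03,0,-0.24,0,0,0,0.03,0.03,0,-0.24,0,0,0,0.03]'

```text
time_s: 7.4
ee_pos: [567.8, -214.6, 279.8]
ee_rot: [0.161, 0.987, -0.001, 0.007]
contact_force: [1.0, -1.0, 0.2]
opening: 30.2
grasp_force: 0.0
```

```bash
python3 - <<'E'
from h import *
import cv2
m=camera_model('wrist');p,d=capture('wrist')
cv2.imwrite('pics/w2.png',cv2.resize(p[120:330,130:390,::-1],(740,600),interpolation=cv2.INTER_CUBIC))
E
```

```text
(no output)
```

View pics/w2.png

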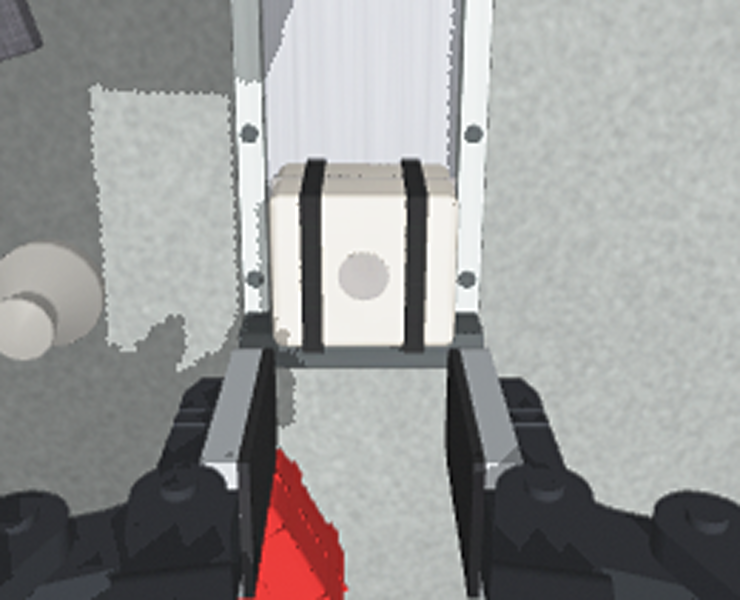

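The mould's far face is flush with the stop (row 345, columns 270–455). It is flat and square between the rails. Next is the start box.

```bash
python3 - <<'E'
from h import *
delta([590,157,250],1.62)
E
```

```text
t 7.45 pos [ 566.6 -214.1  276.4] shift [0.0958 0.3594 0.0253] rot [ -0.12   0.55 -21.32]
```

Call:
send_rows --commands '[0.096,0.359,0.025,0,0,-21.3,0.048,0.096,0.359,0.025,0,0,-21.3,0.048,0.096,0.359,0.025,0,0,-21.3,0.048,0.096,0.359,0.025,0,0,-21.3,0.048,0.096,0.359,0.025,0,0,-21.3,0.048,0.096,0.359,0.025,0,0,-21.3,0.048,0.096,0.359,0.025,0,0,-21.3,0.048,0.096,0.359,0.025,0,0,-21.3,0.048,0.096,0.359,0.025,0,0,-21.3,0.048,0.096,0.359,0.025,0,0,-21.3,0.048]'

```text
time_s: 8.45
ee_pos: [586.2, 157.9, 245.7]
ee_rot: [-0.025, 1.0, -0.001, -0.001]
contact_force: [-0.6, -0.9, -0.1]
opening: 47.9
grasp_force: 0.0
```

```bash
python3 - <<'E'
from h import *
import cv2,pickle
m=camera_model('wrist');p,d=capture('wrist');pickle.dump(m,open('pics/w3.pkl','wb'))
cv2.imwrite('pics/w3.png',cv2.resize(p[:,:,::-1],(768,576),interpolation=cv2.INTER_CUBIC))
for n,z in [('station_pair',84),('start_left_top',84),('start_right_top',84)]:
  for r in finder.spot_point('wrist',n)[:2]: print(n,np.round(r['pixel']*np.array(1.5)),round(r['confidence'],2),np.round(proj(m,r['pixel'],z),1))
delta([590,157,250],1.62)
E
```

```text
station_pair [393. 302.] 0.86 [611.5 164.3  84. ]
station_pair [436. 296.] 0.65 [606.5 193.   84. ]
start_left_top [435. 295.] 0.84 [605.5 192.6  84. ]
start_left_top [206. 339.] 0.41 [645.9  35.8  84. ]
t 8.65 pos [586.7 156.4 247. ] shift [-0.0033  0.0005 -0.003 ] rot [-0.02 -0.01 -0.13]
```

View pics/w3.png

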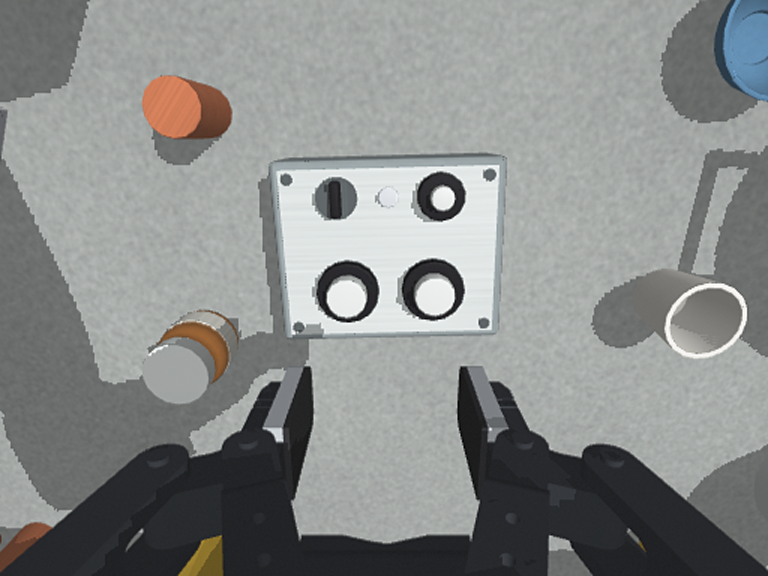

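The caps are at (347,297) and (435,295), and the small button at (442,198) is well away on the robot's side.

```bash
python3 - <<'E'
from h import *
import pickle
m=pickle.load(open('pics/w3.pkl','rb'))
r=proj(m,(347/1.5,297/1.5),84);l=proj(m,(435/1.5,295/1.5),84);c=(l+r)/2;a=np.arctan2(l[1]-r[1],l[0]-r[0])
print(l,r,c,a); c[2]=110; delta(c,a); print(observe()['joint_pos'])
E
```

```text
[605.48217544 192.4084186   84.        ] [609.86912273 133.10763076  84.        ] [607.67564909 162.75802468  84.        ] 1.644639706751742
t 8.65 pos [586.7 156.4 247. ] shift [-0.0212  0.0054  0.137 ] rot [-0.02 -0.01 -1.54]
[ 2.60623572e-01  3.98865612e-01  1.08134338e-01  1.28032746e+00
 -2.82033733e-04  2.13745324e-01]
```

Call:
send_rows --commands '[-0.019,0.004,0.04,0,0,-1.5,0.048,-0.019,0.004,0.08,0,0,-1.5,0.048,-0.019,0.004,0.115,0,0,-1.5,0.048,-0.019,0.004,0.13,0,0,-1.5,0.048,-0.019,0.004,0.14,0,0,-1.5,0.048,-0.019,0.004,0.14,0,0,-1.5,0.048]'

```text
time_s: 9.25
ee_pos: [604.9, 161.6, 106.1]
ee_rot: [-0.037, 0.999, -0.0, -0.001]
contact_force: [-0.3, 0.8, 0.1]
opening: 47.8
grasp_force: 0.0
```

```bash
python3 - <<'E'
from h import *
import cv2
m=camera_model('wrist');p,d=capture('wrist')
cv2.imwrite('pics/w4.png',cv2.resize(p[:,:,::-1],(768,576),interpolation=cv2.INTER_CUBIC))
delta([607.7,161,100],1.64)
E
```

```text
t 9.3 pos [605.7 162.  107.4] shift [-0.0019 -0.0012  0.0074] rot [-0.    0.    0.27]
```

View pics/w4.png

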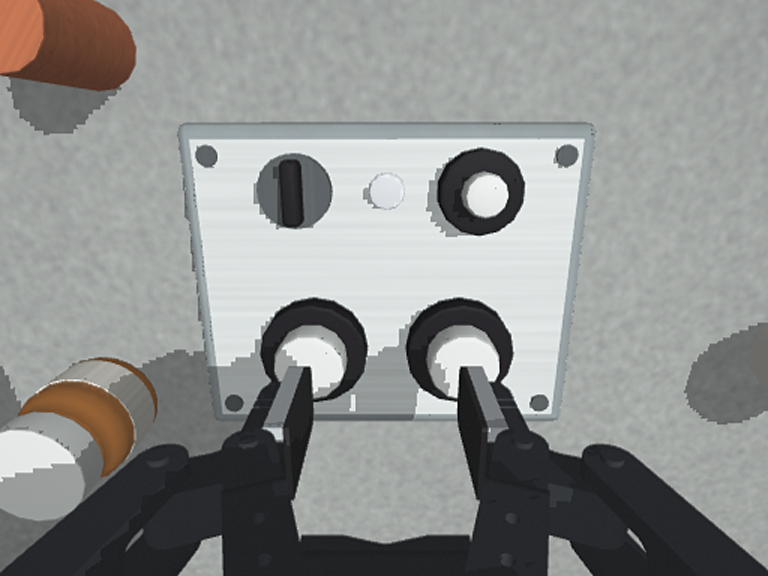

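The fingertips are centred on both caps, so I'm going down slowly.

Call:
send_rows --commands '[-0.001,-0.001,0.006,0,0,0,0.048,-0.001,-0.001,0.011,0,0,0,0.048,-0.001,-0.001,0.015,0,0,0,0.048,-0.001,-0.001,0.019,0,0,0,0.048,-0.001,-0.001,0.021,0,0,0,0.048]'

```text
time_s: 9.8
ee_pos: [606.3, 161.8, 85.7]
ee_rot: [-0.038, 0.999, -0.0, -0.0]
contact_force: [-0.3, -0.1, 0.5]
opening: 48.0
grasp_force: 0.0
```

Call:
send_rows --commands '[0,0,0.002,0,0,0,0.048,0,0,0.004,0,0,0,0.048,0,0,0.004,0,0,0,0.048]'

```text
time_s: 10.1
ee_pos: [606.3, 161.8, 81.8]
ee_rot: [-0.038, 0.999, -0.0, -0.0]
contact_force: [-0.1, -1.1, 0.6]
opening: 47.8
grasp_force: 0.0
```

Call:
send_rows --commands '[0,0,0.002,0,0,0,0.048,0,0,0.004,0,0,0,0.048,0,0,0.004,0,0,0,0.048]'

```text
time_s: 10.4
ee_pos: [606.7, 161.9, 78.4]
ee_rot: [-0.037, 0.999, 0.0, 0.0]
contact_force: [-0.8, -1.0, 3.8]
opening: 48.2
grasp_force: 2.0
```

Call:
send_rows --commands '[0,0,0.002,0,0,0,0.048,0,0,0.003,0,0,0,0.048,0,0,0.003,0,0,0,0.048]'

```text
time_s: 10.7
ee_pos: [606.7, 161.9, 75.6]
ee_rot: [-0.038, 0.999, 0.0, 0.0]
contact_force: [-1.7, 0.1, 5.9]
opening: 48.2
grasp_force: 3.0
```

Call:
send_rows --commands '[0,0,0.002,0,0,0,0.048,0,0,0.003,0,0,0,0.048,0,0,0.004,0,0,0,0.048,0,0,0.004,0,0,0,0.048]'

```text
time_s: 11.1
ee_pos: [606.8, 161.9, 73.3]
ee_rot: [-0.038, 0.999, 0.0, 0.001]
contact_force: [-4.1, -0.8, 14.8]
opening: 48.4
grasp_force: 7.2
```

Call:
send_rows --commands '[0,0,0.001,0,0,0,0.048,0,0,0.001,0,0,0,0.048,0,0,0.001,0,0,0,0.048,0,0,0.001,0,0,0,0.048,0,0,0.001,0,0,0,0.048,0,0,0.001,0,0,0,0.048,0,0,0.001,0,0,0,0.048,0,0,0.001,0,0,0,0.048,0,0,0.001,0,0,0,0.048,0,0,0.001,0,0,0,0.048]'

```text
time_s: 12.1
ee_pos: [606.8, 161.9, 73.2]
ee_rot: [-0.038, 0.999, 0.0, 0.001]
contact_force: [-6.3, -1.5, 18.2]
opening: 47.9
grasp_force: 9.6
```

```bash
python3 - <<'E'
from h import *
import cv2
s=observe();print(s['contact_force'],s['ft_torque'])
p,d=capture('wrist')
cv2.imwrite('pics/w5.png',cv2.resize(p[100:330,100:400,::-1],(780,598),interpolation=cv2.INTER_CUBIC))
E
```

```text
[-6.34210042 -1.5423395  18.22653188] [-0.34808495  1.29120267  0.01967747]
```

View pics/w5.png

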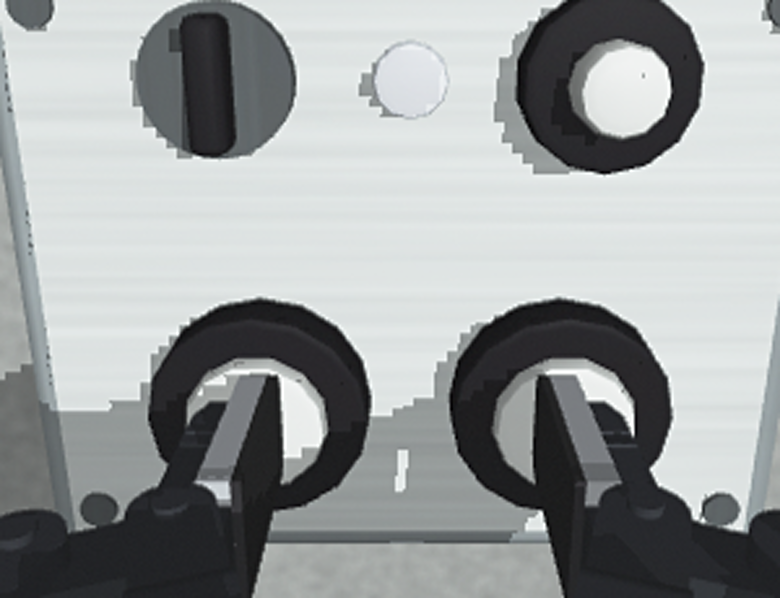

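Each fingertip is on its own cap at (260,420) and (560,420), and both caps are down in their collars. I'll hold for the remaining two-plus seconds, then release.

Call:
send_rows --commands '[0,0,0,0,0,0,0.048,0,0,0,0,0,0,0.048,0,0,0,0,0,0,0.048,0,0,0,0,0,0,0.048,0,0,0,0,0,0,0.048,0,0,0,0,0,0,0.048,0,0,0,0,0,0,0.048,0,0,0,0,0,0,0.048,0,0,0,0,0,0,0.048,0,0,0,0,0,0,0.048]'

```text
time_s: 13.15
ee_pos: [606.8, 161.9, 73.2]
ee_rot: [-0.037, 0.999, 0.0, 0.001]
contact_force: [-6.2, -2.1, 19.6]
opening: 48.3
grasp_force: 9.6
```

Call:
send_rows --commands '[0,0,0,0,0,0,0.048,0,0,0,0,0,0,0.048,0,0,0,0,0,0,0.048,0,0,0,0,0,0,0.048,0,0,0,0,0,0,0.048,0,0,0,0,0,0,0.048,0,0,0,0,0,0,0.048,0,0,0,0,0,0,0.048,0,0,0,0,0,0,0.048,0,0,0,0,0,0,0.048]'

```text
time_s: 14.15
ee_pos: [606.8, 161.9, 73.2]
ee_rot: [-0.037, 0.999, 0.0, 0.001]
contact_force: [-6.6, -1.5, 18.5]
opening: 47.9
grasp_force: 9.6
```

Call:
send_rows --commands '[0,0,-0.005,0,0,0,0.048,0,0,-0.01,0,0,0,0.048,0,0,-0.02,0,0,0,0.048,0,0,-0.05,0,0,0,0.048,0,0,-0.1,0,0,0,0.048,0,0,-0.14,0,0,0,0.048,0,0,-0.16,0,0,0,0.048,0,0,-0.16,0,0,0,0.048]'

```text
time_s: 14.95
ee_pos: [608.9, 162.4, 234.1]
ee_rot: [-0.037, 0.999, 0.001, 0.004]
contact_force: [0.4, 0.3, 0.2]
opening: 48.0
grasp_force: 0.0
```

```bash
python3 - <<'E'
from h import *
import cv2
p,d=capture('wrist');t,d2=capture('top')
a=cv2.resize(p[80:240,150:350],(500,400));b=cv2.resize(t[120:280,240:420],(300,267))
o=np.zeros((400,800,3),np.uint8);o[:,:500]=a;o[:267,500:]=b
cv2.imwrite('pics/w6.png',o[:,:,::-1])
E
```

```text
(no output)
```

View pics/w6.png

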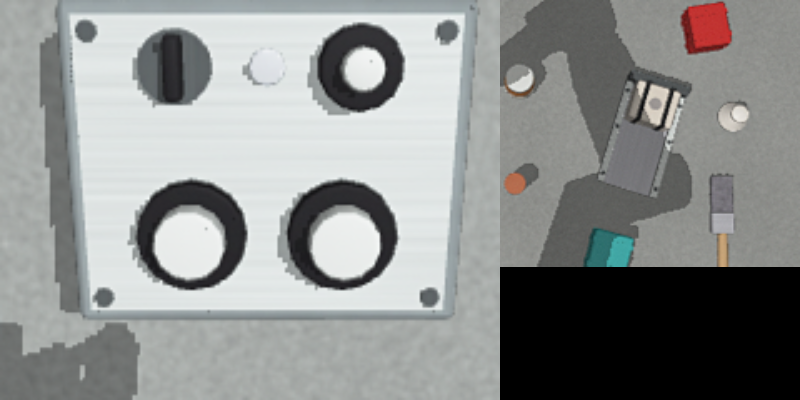

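Both caps are up again at (190,240) and (345,240), and the mould is still home against the stop at (655,105). Handing in.

```bash
python3 -c "
from workcell import *
print(finish_job())"
```

```text
the job is handed in; nothing more can be done
None
```

I pushed the mould home against the stop, held both start buttons fully down for about three seconds until they sprang back up, and handed the job in after about 15 s; no verdict came back.

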